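Zero a hand gauge, then hover it over the bar

TASK

Take the yellow hand gauge out of its dock by its black grip and zero it first: hold it still and upright, its underside about one centimetre above the middle of the green specimen, for a good second. Then carry it over the top of the upright metal splash screen and finish with it held still and upright about one centimetre above the middle of the steel bar, its long head lying along the bar. The gauge must not touch the specimens, the bar, its cradle or the screen; keep the arm off the screen too, leave everything else where it stands, and end your program while still holding the gauge there, without putting it down.

Things in the scene. Friction and masses are not known exactly. Their poses are not given: they have to be found in the camera images.
- gauge: Loose yellow-black hand gauge, about 0.2 kg, upright in the dock. Origin: centre of its underside (sensing window), z up. Yellow head 26 (x) x 64 (y) x 26 high, long along its y. Above it the black grip, 28 (x) x 36 (y), from 26 to 80 above the underside: pinch it across the 28 mm (along its x), e.g. 66 above the underside. Yellow cap 24 x 32 from 80 to 88, display on top.
- dock: Fixed black tray in which the gauge stands, on a steel foot plate 56 (x) x 96 (y). Inside 32 (x) x 70 (y), floor 5 above the bench, rim 18 above the bench; the gauge has 3 mm clearance all round and lifts straight out. Origin: centre of its underside. The polishing machine left of it (beyond y = 0.3) has an overhanging head: come in from the front.
- reference: Green round resin specimen with a polished metal spot on its flat top: diameter 30, height 19, loose on the bench. Origin: centre of its underside.
- red_specimen: Red round resin specimen, otherwise the same (diameter 30, height 19), loose; not to be used. Origin: centre of its underside.
- screen: Fixed upright metal splash screen between the gauge's side of the bench (left) and the bar's side (right): a thin sheet 300 long along its own x axis, about 6 thick, top edge 100 above the bench, with two feet 40 wide. Origin: centre of its underside, on the bench.
- cradle: Fixed blue cradle with two steel V-blocks carrying the bar: base plate 66 (x) x 110 (y), groove along its y axis, highest parts 41 above the bench, at either side of the bar. Origin: centre of its underside.
- bar_top (a point): Middle of the bar's uppermost line, 51 above the bench, fixed to the cradle; y along the bar, z up.
- bar: Round grey steel bar, diameter 26, length 100, lying loose in the cradle's V-blocks along its y axis. Origin: on its lowest line as built, half way along, 25 above the bench.
- white_bottle: White bottle with green cap, 45 across, 86 high, loose, at the back. Origin: centre of its underside.
- dropper: Brown dropper bottle, 34 across, 102 high, loose, at the back. Origin: centre of its underside.
- pot: White and blue paste pot, 69 across, 41 high, loose, at the back. Origin: centre of its underside.

How it is judged:
On the way, in this order (a step that is already met when the one before it is completed fails the run):
1. the gauge is held still and upright just above the middle of the green specimen for 0.8 s, not touching it (contact force between gauge and the fingers above 1 N and angle between gauge's own z axis and vertical below 0.14 rad and linear speed of gauge below 0.03 m/s and contact force between gauge and reference below 0.3 N and horizontal distance between gauge and reference below 0.009 m and z of gauge in the frame of reference between 0.022 and 0.042 m), for 0.8 s.
2. the gauge passes over the screen, clear of its top edge (contact force between gauge and the fingers above 1 N and x of gauge in the frame of screen between -0.16 and 0.16 m and y of gauge in the frame of screen between -0.04 and 0.04 m and height (world z) of gauge above 0.1 m).
At the end, for the whole second after the job is handed in: Gauge gripped, still, within 0.14 rad of upright, underside 3-22 mm above the bar, within 7 mm across and 13 mm along of its middle and 0.15 rad of its direction, touching no bar, cradle, dock or screen; bar within 6 mm, green specimen 10 mm, other loose things 15 mm of their starts (contact force between gauge and the fingers above 1 N and angle between gauge's own z axis and vertical below 0.14 rad and linear speed of gauge below 0.03 m/s and x of gauge in the frame of bar_top between -0.007 and 0.007 m and y of gauge in the frame of bar_top between -0.013 and 0.013 m and z of gauge in the frame of bar_top between 0.003 and 0.022 m and angle between the y axis of gauge and the y axis of bar_top, either way round below 0.15 rad and contact force between gauge and bar below 0.3 N and contact force between gauge and cradle below 0.3 N and contact force between gauge and screen below 0.3 N and contact force between gauge and dock below 0.3 N and distance of bar from where it was at the start of the episode below 0.006 m and distance of reference from where it was at the start of the episode below 0.01 m and distance of each of red_specimen, white_bottle, dropper, pot from where it was at the start of the episode below 0.015 m); the arm keeps its last pose, push and grip.
It fails at once if the gauge touches a specimen, the bar or its cradle (contact force between gauge and reference above 0.5 N or contact force between gauge and red_specimen above 0.5 N or contact force between gauge and bar above 0.5 N or contact force between gauge and cradle above 0.5 N).
It fails at once if the gauge, fingers or arm touch the screen (contact force between gauge and screen above 0.5 N or contact force between any of the arm, the fingers and screen above 2 N).
It fails at once if the bar is shifted more than 6 mm (distance of bar from where it was at the start of the episode above 0.006 m).
It fails at once if the green specimen is shifted more than 10 mm (distance of reference from where it was at the start of the episode above 0.01 m).
It fails at once if another loose thing is shifted more than 15 mm (distance of any of red_specimen, white_bottle, dropper, pot from where it was at the start of the episode above 0.015 m).
It also fails if it takes over 48 s, if anything falls off the work surface, if the arm or the gripper's body presses on something with over 40 N, if the wrist force passes 120 N, or if a joint passes its speed limit or range.

ROBOT

A 6-joint arm with a two-finger parallel gripper is mounted at the origin on a cart in front of the work surface, level with it; the furniture and walls round the work are solid. World frame = base frame: x ahead of the robot, y to its left, z up, the work surface at z = 0. Lengths are in m, angles in rad, forces in N, time in s.
With the tool pointing down it reaches from about 0.25 to 0.775 m from the base axis. Payload 8.9 kg.
Tool frame: the origin (TCP) lies at the very end of the fingers, on their centre line; the grasp point (between the pads) lies 19 mm behind it; z points along the fingers, y is the line along which they close (so a half turn about z gives the same grasp; the last joint's range is limited). The gripper opens to 85 mm and grips with 20 to 120 N. Pads are 22 mm wide; open, the fingers measure 114 mm over their backs; the gripper's body (76 mm by 85 mm) begins 54 mm behind the grasp point. The pads swing forward as they close: fully open they stand 13 mm farther back than shut.
Start: joints at [1.187, 0.291, -0.153, 1.127, 0, 1.431], TCP at [0.127, 0.509, 0.231] pointing down, gripper open.
Joint ranges: [-2.52, 2.52], [-0.91, 1.74], [-1.3, 1.37], [-1.96, 2.02], [-1.52, 1.47], [-3.14, 3.14]. Speed limits (rad/s): [2.22, 2.22, 2.79, 3.14, 3.14, 3.14].

INTERFACE

Orientations are given as a rotation vector (axis times angle).
In Python, from station import * gives the robot as it stands.
- The arm moves only by the tool apply_moves, never from a script. Its argument "moves" is a list of rows, each an object of numbers: "fingers": the finger opening in mm, from 0 to 85.4; "tx", "ty", "tz": the shift along the tool's x, y, z in mm; "roll": the turn about the tool's z in degrees. A call has exactly 10 rows; each row is the pose to reach, as a shift and turn from the pose commanded when the call began, along the tool's axes at that moment; what a row does not reach only later rows make up. A row lasts 1/10 s, in which the tool goes at most 50 mm and 8.59 degrees, less where a joint would pass 70% of its speed; a pose out of reach is approached as far as the arm can. A call with a gripper value outside its range is refused whole. The fingers move at their own pace and stop on an object; the grip force is fixed at half the most. Time passes only in rows, so rows that repeat a pose let the fingers close, or fill a call up. It gives the time, the measured TCP pose, the force, the opening and the grip force at its end, in the units of the state.
- observe(): the state, without advancing time (a new reading comes with each control period).
- camera(name): name is "scene" or "top" or "wrist"; returns the picture (420x560x3 uint8, red, green, blue); there is no depth.
- calibration(name): a dict with "fx", "fy", "cx", "cy" (pixels), "world_to_cam" (4x4, takes a point from world to camera coordinates). Camera axes: x right, y down, z forward; pixel columns grow to the right and rows downward; lengths in m; the calibration is good to about 2 mm. A picture is of the moment at which its call begins: read the wrist's pose just before it. calibration takes no time and is no camera call; for the wrist camera it gives the pose at the moment of the call.
- job_done(): hands the job in; it is judged then, once.
The state is a dict: "t": time; "joint_pos": joint angles; "dq": joint speeds; "effort": joint torques, N m; "position": TCP position; "orientation": TCP orientation; "force": force on the tool from outside, world axes, zero at the start; "wrist_torque": the same for the moment, N m; "opening": opening from 0.0 (shut) to 1.0 (fully open); "finger_force": force on a finger pad.
Only numpy, scipy, OpenCV 4.12 (cv2) and the standard library are available. Lean on these libraries where they do the work, as an engineer would, in place of code of your own. Each camera call takes 0.05 s, during which the arm holds its last target. There are 200 camera calls.

## Working session

There is one attempt and no reset: what is moved stays moved. The work goes in short steps, Python scripts to look and compute and a tool call to move; the robot and the scene stay as the last step left them, time stands still between calls to the robot, and variables do not carry over. Pictures are saved under pics/ and viewed, at most 10 in all, crops included, and the job is handed in when it is done.

Besides the shell and the picture viewer there is one more tool, called after "Call:" by a JSON object that holds its "api" and its "payload". apply_moves: Moves the arm, as the interface text tells. Its arguments: {"type":"object","properties":{"moves":{"type":"array","items":{"type":"object","properties":{"fingers":{"type":"number"},"tx":{"type":"number"},"ty":{"type":"number"},"tz":{"type":"number"},"roll":{"type":"number"}}}}},"required":["moves"]}

```bash
mkdir -p pics; python3 - <<'E'
from station import *
import cv2
print(observe())
for n in("scene","top","wrist"):
    c=calibration(n);print(n,c)
    cv2.imwrite(f"pics/{n}0.png",camera(n)[:,:,::-1])
E
```

```text
{'t': 0.0, 'joint_pos': array([ 1.18669983e+00,  2.91293211e-01, -1.54095248e-01,  1.12670013e+00,
       -1.95093104e-05,  1.43149323e+00]), 'dq': array([-2.68347557e-04, -1.56943538e-03,  1.13953563e-05,  5.43450094e-04,
        2.47292717e-03, -2.12610489e-03]), 'effort': array([-2.69124357e-03, -5.37139356e+01,  3.31366181e+01,  1.57523848e-02,
       -5.06388860e-04, -9.08985101e-06]), 'position': array([0.12708056, 0.50895066, 0.23073718]), 'orientation': array([-3.83522596e-01, -3.11777625e+00,  1.96849050e-03]), 'force': array([-0.34679392,  0.89050299,  0.6136423 ]), 'wrist_torque': array([ 0.00411537,  0.0389497 , -0.05134243]), 'finger_force': 0.0, 'opening': 0.9957352609738809}
scene {'fx': 421.80902261687834, 'fy': 421.80902261687834, 'cx': 278.0650036696007, 'cy': 210.45400783953124, 'world_to_cam': array([[-0.897933  , -0.44007403,  0.00715288,  0.55589843],
       [-0.20435306,  0.40246087, -0.89233686,  0.15584651],
       [ 0.38981553, -0.80272043, -0.45131337,  0.73299293],
       [ 0.        ,  0.        ,  0.        ,  1.        ]])}
top {'fx': 386.03011429989107, 'fy': 386.03011429989107, 'cx': 283.54793187191837, 'cy': 216.49911810810232, 'world_to_cam': array([[ 0.00480041, -0.99960288,  0.02776746,  0.0115199 ],
       [-0.98762529, -0.00909212, -0.15656825,  0.60444146],
       [ 0.15675854, -0.02667226, -0.98727674,  0.8026781 ],
       [ 0.        ,  0.        ,  0.        ,  1.        ]])}
wrist {'fx': 316.2874286008697, 'fy': 316.2874286008697, 'cx': 278.8137445510139, 'cy': 209.5167239437113, 'world_to_cam': array([[ 0.24173441,  0.97034149, -0.00136826, -0.52441373],
       [ 0.92586915, -0.23023286,  0.29959831, -0.03785976],
       [ 0.29039765, -0.07369005, -0.95406445,  0.37948317],
       [ 0.        ,  0.        ,  0.        ,  1.        ]])}
```

View pics/top0.png

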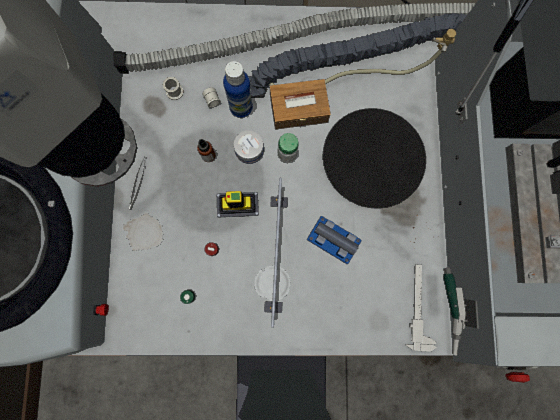

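View pics/scene0.png

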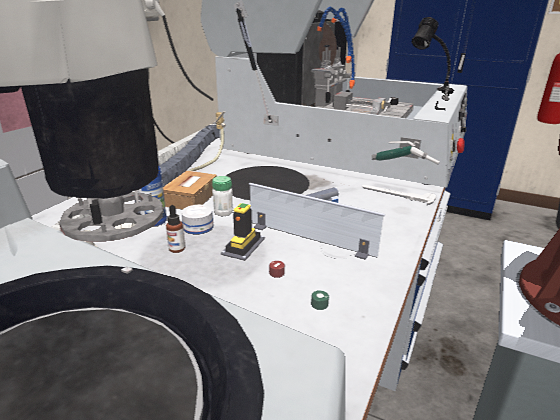

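Top view: gauge in its dock at about (236,203), green specimen at (188,296), red at (211,249). The screen runs from (280,180) to (274,325), and the blue cradle is at (335,239), turned about 30°. Next I'll make masks and zoomed crops.

```bash
cat > h.py <<'E'
import numpy as np, cv2
from station import *
def ray(c,u,v,z):
    W=c["world_to_cam"];R,t=W[:3,:3],W[:3,3];o=-R.T@t
    d=R.T@np.array([(u-c["cx"])/c["fx"],(v-c["cy"])/c["fy"],1.]);return o+d*(z-o[2])/d[2]
def proj(c,p):
    q=c["world_to_cam"][:3,:3]@np.array(p)+c["world_to_cam"][:3,3]
    return np.array([c["cx"]+c["fx"]*q[0]/q[2],c["cy"]+c["fy"]*q[1]/q[2]])
def blobs(m,amin=15):
    n,l,s,ce=cv2.connectedComponentsWithStats(m.astype(np.uint8)*255)
    return [(s[i][4],ce[i],s[i][:4],cv2.minAreaRect(np.argwhere(l==i)[:,::-1].astype(np.float32))) for i in range(1,n) if s[i][4]>=amin]
E
python3 - <<'E'
from h import *
np.set_printoptions(precision=4,suppress=True)
im=cv2.imread("pics/top0.png");c=calibration("top")
hsv=cv2.cvtColor(im,cv2.COLOR_BGR2HSV);H,S,V=[hsv[...,i].astype(int) for i in range(3)]
M={"green":((H>45)&(H<90)&(S>90),.012),"red":(((H<8)|(H>172))&(S>110),.012),"blue":((H>100)&(H<125)&(S>110),.01),"yellow":((H>22)&(H<35)&(S>140)&(V>100),.05)}
for k,(m,z) in M.items():
    for b in blobs(m):
        if b[1][0]>130 and b[1][0]<400: print(k,b[0],b[1],b[2],b[3],ray(c,*b[1],z))
tiles=[]
for (u,v) in((188,296),(237,203),(335,239)):
    t=im[v-33:v+33,u-33:u+33];tiles.append(cv2.resize(t,(264,264),interpolation=cv2.INTER_CUBIC))
cv2.imwrite("pics/tiles.png",np.hstack(tiles))
E
```

```text
green 78 [287.6282 148.7179] [279 139  19  15] ((287.7758483886719, 146.3103485107422), (18.262550354003906, 13.682230949401855), 3.3664605617523193) [0.7721 0.0059 0.012 ]
green 50 [234.72 195.8 ] [231 193   9   7] ((235.0, 196.0), (8.0, 6.0), 0.0) [0.6573 0.1277 0.012 ]
green 96 [187.4688 295.9688] [181 290  14  13] ((187.5, 296.0), (13.0, 12.0), 0.0) [0.4304 0.2261 0.012 ]
red 108 [211.1111 248.8056] [205 243  13  13] ((211.0, 249.0), (12.0, 12.0), 90.0) [0.5348 0.1777 0.012 ]
blue 408 [237.6397  89.2426] [224  72  26  30] ((237.43902587890625, 87.46021270751953), (27.55390167236328, 25.69980812072754), 78.11134338378906) [0.9209 0.1273 0.01  ]
blue 88 [241.9773 112.8068] [231 105  22  13] ((242.35296630859375, 111.9117660522461), (9.216354370117188, 21.585670471191406), 75.96376037597656) [0.8609 0.1156 0.01  ]
blue 433 [327.5497 243.7575] [307 216  46  48] ((333.86407470703125, 239.72247314453125), (47.641571044921875, 27.44723129272461), 31.4295654296875) [ 0.5482 -0.086   0.01  ]
blue 94 [340.0106 230.4362] [332 225  17  12] ((340.0362548828125, 230.43783569335938), (16.339815139770508, 5.614562511444092), 30.25643539428711) [ 0.5791 -0.1152  0.01  ]
blue 23 [357.0435 241.087 ] [354 238   7   7] ((357.2000427246094, 240.60003662109375), (5.366563320159912, 5.366562843322754), 26.56505012512207) [ 0.5548 -0.1539  0.01  ]
yellow 140 [229.4429 198.85  ] [222 191  19  18] ((231.0, 199.5), (17.0, 18.0), 90.0) [0.6422 0.1352 0.05  ]
yellow 63 [247.0635 201.746 ] [244 197   7  11] ((247.0, 202.0), (10.0, 6.0), 90.0) [0.6361 0.0964 0.05  ]
```

View pics/tiles.png

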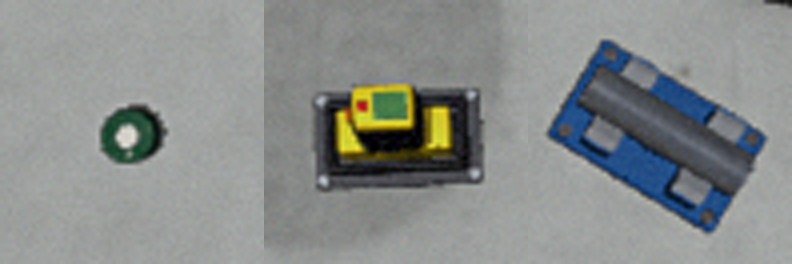

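Tiles: the dock foot plate is centred near pixel (237.8,204) and lies almost along y. The bar runs from (347.5,244) to (325,230) or so, and the green spot is at (187,296). Next I'll work out rough positions and the tool and camera geometry.

```bash
cat >> h.py <<'E'
from scipy.spatial.transform import Rotation as Ro
np.set_printoptions(precision=4,suppress=True)
def go(target,yaw,pos=None,ori=None):
    """yaw: direction (deg) of tool y in world, tool pointing down; returns mm along tool axes, roll deg"""
    s=observe();p=np.array(s["position"] if pos is None else pos);R=Ro.from_rotvec(s["orientation"] if ori is None else ori).as_matrix()
    d=R.T@(np.array(target)-p)*1000
    y=np.degrees(np.arctan2(R[1,1],R[0,1]));r=-(yaw-y) # tool z down
    return d,(r+180)%360-180,y
E
python3 - <<'E'
from h import *
s=observe();R=Ro.from_rotvec(s["orientation"]).as_matrix();print(R)
W=calibration("wrist")["world_to_cam"];o=-W[:3,:3].T@W[:3,3]
print("cam in tool",R.T@(o-s["position"]),"axes",R.T@W[:3,:3].T)
c=calibration("top")
P=lambda x,y,z:ray(c,237-33+x/4-.4,203-33+y/4-.4,z)
for q in((55,101),(206,96),(209,174),(58,182)): print("screw",P(*q,.003))
for q in((580,90),(608,98),(735,190),(750,155)): print("bar",ray(c,335-33+(q[0]-528)/4-.4,239-33+q[1]/4-.4,.038))
print("green",ray(c,155+126/4-.4,263+136/4-.4,.019))
for uv in((280,180),(274,325)):print("screen",ray(c,*uv,.1))
E
```

```text
[[-0.9702  0.2424 -0.0003]
 [ 0.2424  0.9702 -0.0009]
 [ 0.0001 -0.0009 -1.    ]]
cam in tool [ 0.0779  0.0001 -0.1419] axes [[ 0.0007 -0.954  -0.2997]
 [ 1.      0.0007 -0.    ]
 [ 0.0002 -0.2997  0.954 ]]
screw [0.661 0.169 0.003]
screw [0.665  0.0813 0.003 ]
screw [0.6188 0.0788 0.003 ]
screw [0.6133 0.1657 0.003 ]
bar [ 0.5804 -0.0536  0.038 ]
bar [ 0.576  -0.0692  0.038 ]
bar [ 0.5255 -0.1389  0.038 ]
bar [ 0.5449 -0.1477  0.038 ]
green [0.4293 0.2275 0.019 ]
screen [0.6734 0.025  0.1   ]
screen [0.3789 0.035  0.1   ]
```

```bash
python3 - <<'E'
from h import *
print(go((.45,.15,.24),3.3))
E
```

```text
(array([-400.2902, -270.0812,   -8.8994]), np.float64(72.67184463490912), np.float64(75.9718446349091))
```

Call:
{"api": "apply_moves", "payload": {"moves": [{"tx":-20,"ty":-14,"tz":-1,"roll":5,"fingers":85},{"tx":-60,"ty":-41,"tz":-9,"roll":12,"fingers":85},{"tx":-100,"ty":-68,"tz":-9,"roll":20,"fingers":85},{"tx":-140,"ty":-95,"tz":-9,"roll":28,"fingers":85},{"tx":-180,"ty":-122,"tz":-9,"roll":36,"fingers":85},{"tx":-220,"ty":-149,"tz":-9,"roll":44,"fingers":85},{"tx":-260,"ty":-176,"tz":-9,"roll":52,"fingers":85},{"tx":-300,"ty":-203,"tz":-9,"roll":60,"fingers":85},{"tx":-350,"ty":-236,"tz":-9,"roll":67,"fingers":85},{"tx":-400,"ty":-270,"tz":-9,"roll":72.7,"fingers":85}]}}

```text
t: 1.15
position: [0.4373, 0.1638, 0.2403]
orientation: [2.163, 2.279, 0.0]
force: [0.4, 0.5, -0.1]
opening: 1.0
finger_force: 0.0
```

Call:
{"api": "apply_moves", "payload": {"moves": [{"fingers":85},{"fingers":85},{"fingers":85},{"fingers":85},{"fingers":85},{"fingers":85},{"fingers":85},{"fingers":85},{"fingers":85},{"fingers":85}]}}

```text
invalid input
```

```bash
python3 - <<'E'
from h import *
s=observe();print(s["t"],s["position"],go((.45,.15,.24),3.3))
c=calibration("wrist");np.save("c1.npy",c,allow_pickle=True)
im=camera("wrist");cv2.imwrite("pics/w1.png",im[:,:,::-1])
for p in((.6395,.1237,.003),(.4293,.2275,.019),(.5565,-.102,.051)):print(proj(c,p))
E
```

```text
1.15 [0.4373 0.1638 0.2403] (array([-14.4681,  11.9647,   0.3497]), np.float64(-0.31100760137985617), np.float64(2.988992398620157))
[437.6276 216.0257]
[275.6384 122.4766]
[358.6201 385.1003]
```

View pics/w1.png

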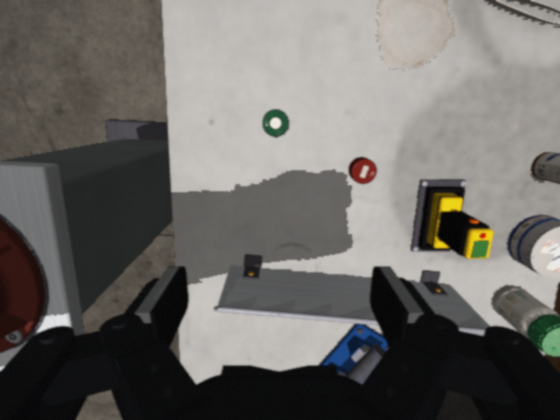

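Wrist view: green at (276,123), red at (363,170), dock plate spanning about (414–466,180–250), all as predicted. I'll move closer, let the arm settle and measure again.

Call:
{"api": "apply_moves", "payload": {"moves": [{"tx":1,"ty":20,"tz":-2,"roll":0,"fingers":85},{"tx":2,"ty":50,"tz":-5,"roll":0,"fingers":85},{"tx":3,"ty":80,"tz":-8,"roll":0,"fingers":85},{"tx":4,"ty":110,"tz":-10,"roll":0,"fingers":85},{"tx":4,"ty":110,"tz":-10,"roll":0,"fingers":85},{"tx":4,"ty":110,"tz":-10,"roll":0,"fingers":85},{"tx":4,"ty":110,"tz":-10,"roll":0,"fingers":85},{"tx":4,"ty":110,"tz":-10,"roll":0,"fingers":85},{"tx":4,"ty":110,"tz":-10,"roll":0,"fingers":85},{"tx":4,"ty":110,"tz":-10,"roll":0,"fingers":85}]}}

```text
t: 2.2
position: [0.5455, 0.1759, 0.2506]
orientation: [2.157, 2.284, 0.0]
force: [-0.2, 0.3, 0.1]
opening: 0.997
finger_force: 0.0
```

```bash
python3 - <<'E'
from h import *
s=observe();print(s["t"],s["position"],go((.6395,.1237,.052),3.3))
c=calibration("wrist");np.save("c2.npy",c,allow_pickle=True)
im=camera("wrist")[:,:,::-1].copy();cv2.imwrite("pics/w2.png",im)
hsv=cv2.cvtColor(im,cv2.COLOR_BGR2HSV);H,S,V=[hsv[...,i].astype(int) for i in range(3)]
for b in blobs((H>22)&(H<35)&(S>140)&(V>90)): print("yel",b[0],b[1],b[2],b[3])
for b in blobs((H>45)&(H<90)&(S>90)): print("green",b[0],b[1],b[2],ray(c,*b[1],.012))
u,v=proj(c,(.4293,.2275,.019)).astype(int)
m=np.zeros(H.shape,bool);m[v-12:v+12,u-12:u+12]=1
for b in blobs(m&(S<60)&(V>150),5): print("spot",b[0],b[1],ray(c,*b[1],.019))
u,v=proj(c,(.6395,.1237,.003)).astype(int);print(u,v)
cr=im[v-75:v+75,u-75:u+85];g=cv2.resize(cr,None,fx=4,fy=4,interpolation=cv2.INTER_CUBIC);cv2.imwrite("pics/w2c.png",g)
E
```

```text
2.2 [0.5455 0.1759 0.2506] (array([-57.5599,  90.8027, 198.6176]), np.float64(-0.016470923315665686), np.float64(3.283529076684323))
yel 291 [355.5017 206.8729] [345 199  22  16] ((355.5, 206.5), (15.0, 21.0), 90.0)
yel 354 [367.0593 242.1667] [356 231  23  29] ((367.0, 245.0), (28.0, 22.0), 90.0)
yel 17 [344.1765 245.8235] [343 243   4   6] ((344.5, 245.5), (5.0, 3.0), 90.0)
green 335 [183.9791 126.9821] [170 116  27  24] [0.4308 0.2277 0.012 ]
green 46 [542.413 247.5  ] [539 240   9  14] [0.8949 0.1013 0.012 ]
green 178 [366.8764 250.7753] [361 244  13  15] [0.6658 0.0834 0.012 ]
green 185 [458.8216 322.2   ] [445 316  29  16] [ 0.8119 -0.0193  0.012 ]
spot 19 [169.3684 116.8421] [0.4166 0.2384 0.019 ]
spot 82 [180.5 127.5] [0.4288 0.2273 0.019 ]
spot 20 [169.15 135.75] [0.4154 0.2173 0.019 ]
349 218
```

View pics/w2c.png

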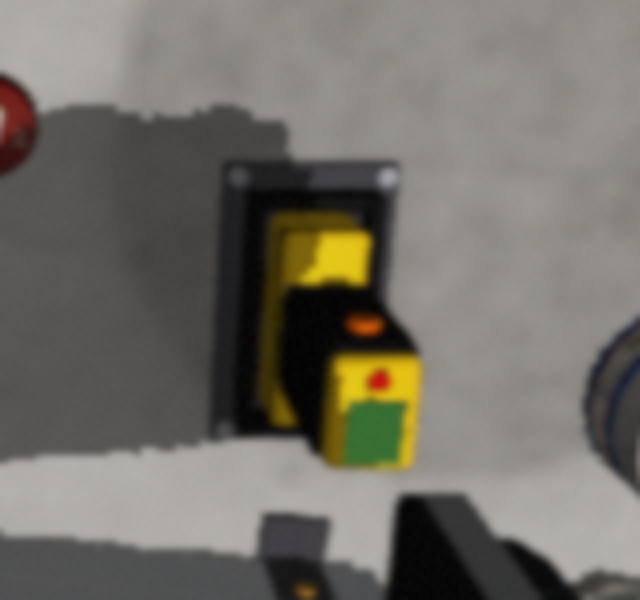

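Close view: cap top centre at crop (372,410), which is pixel (366.6,245.1). The foot-plate screws are at (238,177), (387,177) and (225,430).

```bash
python3 - <<'E'
from h import *
c=np.load("c2.npy",allow_pickle=True).item()
P=lambda x,y,z:ray(c,274+x/4-.4,143+y/4-.4,z)
for q in((330,355),(421,352),(412,468),(325,465)):print("cap",P(*q,.093))
print("cap c",P(372,410,.093))
for q in((238,177),(387,177),(225,430)):print("screw",P(*q,.003))
t=calibration("top");print("cap in top",ray(t,204-.4+(383-264)/4,170-.4+107/4,.093))
E
```

```text
cap [0.6251 0.1402 0.093 ]
cap [0.648  0.1424 0.093 ]
cap [0.6506 0.11   0.093 ]
cap [0.6278 0.1096 0.093 ]
cap c [0.6378 0.1258 0.093 ]
screw [0.6138 0.1645 0.003 ]
screw [0.6607 0.1672 0.003 ]
screw [0.619  0.0775 0.003 ]
cap in top [0.6388 0.1223 0.093 ]
```

Call:
{"api": "apply_moves", "payload": {"moves": [{"tx":-8,"ty":12,"tz":10,"roll":0,"fingers":85},{"tx":-20,"ty":32,"tz":20,"roll":0,"fingers":85},{"tx":-35,"ty":55,"tz":40,"roll":0,"fingers":85},{"tx":-50,"ty":78,"tz":60,"roll":0,"fingers":85},{"tx":-57.5,"ty":90.5,"tz":85,"roll":0,"fingers":85},{"tx":-57.5,"ty":90.5,"tz":105,"roll":0,"fingers":85},{"tx":-57.5,"ty":90.5,"tz":115,"roll":0,"fingers":85},{"tx":-57.5,"ty":90.5,"tz":115,"roll":0,"fingers":85},{"tx":-57.5,"ty":90.5,"tz":115,"roll":0,"fingers":85},{"tx":-57.5,"ty":90.5,"tz":115,"roll":0,"fingers":85}]}}

```text
t: 3.25
position: [0.6402, 0.1239, 0.1367]
orientation: [2.156, 2.283, 0.002]
force: [0.6, -0.0, 0.9]
opening: 0.997
finger_force: 0.0
```

```bash
python3 - <<'E'
from h import *
s=observe();print(s["t"],s["position"],go((.639,.124,.052),3.3))
c=calibration("wrist");im=camera("wrist")[:,:,::-1].copy()
for z in (.05,.052+.019,.093):
    for a in(-.014,.014):
        x=np.array([.639,.124,z])+a*np.array([np.cos(.0576),np.sin(.0576),0]);print(proj(c,x))
cv2.imwrite("pics/w3.png",im)
E
```

```text
3.25 [0.6402 0.1239 0.1367] (array([ 0.1854, -1.3856, 84.6805]), np.float64(-0.005544601033733443), np.float64(3.29445539896628))
[260.1202 215.8343]
[296.857  215.8289]
[258.4877 225.42  ]
[298.5542 225.4116]
[256.4267 237.5217]
[300.6966 237.5088]
```

View pics/w3.png

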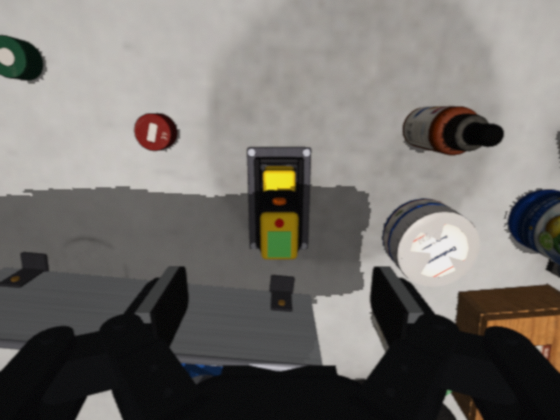

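The gauge is centred between the fingers: cap columns about 260–299, and its rows also match. Descending, then closing.

Call:
{"api": "apply_moves", "payload": {"moves": [{"tx":0,"ty":-0.5,"tz":10,"roll":0,"fingers":85},{"tx":0,"ty":-1,"tz":25,"roll":0,"fingers":85},{"tx":0,"ty":-1,"tz":42,"roll":0,"fingers":85},{"tx":0,"ty":-1,"tz":58,"roll":0,"fingers":85},{"tx":0,"ty":-1,"tz":72,"roll":0,"fingers":85},{"tx":0,"ty":-1,"tz":81,"roll":0,"fingers":85},{"tx":0,"ty":-1,"tz":84.5,"roll":0,"fingers":85},{"tx":0,"ty":-1,"tz":84.5,"roll":0,"fingers":85},{"tx":0,"ty":-1,"tz":84.5,"roll":0,"fingers":70},{"tx":0,"ty":-1,"tz":84.5,"roll":0,"fingers":50}]}}

```text
t: 4.3
position: [0.639, 0.1236, 0.0516]
orientation: [2.156, 2.283, 0.001]
force: [1.1, 0.4, -0.5]
opening: 0.687
finger_force: 0.0
```

Call:
{"api": "apply_moves", "payload": {"moves": [{"tx":0,"ty":0,"tz":0,"roll":0,"fingers":40},{"tx":0,"ty":0,"tz":0,"roll":0,"fingers":34},{"tx":0,"ty":0,"tz":0,"roll":0,"fingers":20},{"tx":0,"ty":0,"tz":0,"roll":0,"fingers":15},{"tx":0,"ty":0,"tz":0,"roll":0,"fingers":10},{"tx":0,"ty":0,"tz":0,"roll":0,"fingers":10},{"tx":0,"ty":0,"tz":0,"roll":0,"fingers":10},{"tx":0,"ty":0,"tz":0,"roll":0,"fingers":10},{"tx":0,"ty":0,"tz":0,"roll":0,"fingers":10},{"tx":0,"ty":0,"tz":0,"roll":0,"fingers":10}]}}

```text
t: 5.3
position: [0.6387, 0.1236, 0.0512]
orientation: [2.157, 2.284, 0.001]
force: [0.4, 0.2, 5.5]
opening: 0.321
finger_force: 59.2
```

Call:
{"api": "apply_moves", "payload": {"moves": [{"tx":0,"ty":0,"tz":-3,"roll":0,"fingers":10},{"tx":0,"ty":0,"tz":-8,"roll":0,"fingers":10},{"tx":0,"ty":0,"tz":-15,"roll":0,"fingers":10},{"tx":0,"ty":0,"tz":-24,"roll":0,"fingers":10},{"tx":0,"ty":0,"tz":-35,"roll":0,"fingers":10},{"tx":0,"ty":0,"tz":-48,"roll":0,"fingers":10},{"tx":0,"ty":0,"tz":-60,"roll":0,"fingers":10},{"tx":0,"ty":0,"tz":-67,"roll":0,"fingers":10},{"tx":0,"ty":0,"tz":-70,"roll":0,"fingers":10},{"tx":0,"ty":0,"tz":-70,"roll":0,"fingers":10}]}}

```text
t: 6.3
position: [0.6387, 0.1236, 0.1212]
orientation: [2.157, 2.284, 0.001]
force: [-0.2, 0.1, -2.9]
opening: 0.321
finger_force: 59.0
```

```bash
python3 - <<'E'
from h import *
s=observe();print(s["t"],s["position"],s["opening"],s["finger_force"])
c=calibration("wrist");im=camera("wrist")[:,:,::-1].copy();t=camera("top")[:,:,::-1];sc=camera("scene")[:,:,::-1]
u,v=proj(calibration("scene"),s["position"]).astype(int)
cv2.imwrite("pics/w4.png",np.hstack([cv2.resize(im[170:290,220:340],(390,390)),cv2.resize(sc[v-60:v+60,u-60:u+60],(390,390),interpolation=cv2.INTER_CUBIC)]))
# predicted cap centre and head end in gauge frame relative to TCP
a=.0576;y=np.array([-np.sin(a),np.cos(a),0]);x=np.array([np.cos(a),np.sin(a),0])
under=s["position"]-[0,0,.0462]
for n,p in(("cap",under+[0,0,.088]),("headcorner",under+y*.032-x*.013+[0,0,.026]),("headcorner",under+y*.032+x*.013+[0,0,.026])):print(n,proj(c,p))
hsv=cv2.cvtColor(im,cv2.COLOR_BGR2HSV);H,S,V=[hsv[...,i].astype(int) for i in range(3)]
for b in blobs((H>22)&(H<35)&(S>140)&(V>90)): print("yel",b[0],b[1],b[2])
E
```

```text
6.3 [0.6387 0.1236 0.1212] 0.321028807270998 58.99634063243866
cap [281.9008 325.5821]
headcorner [256.4794 198.9701]
headcorner [305.39   198.9716]
yel 224 [280.2902 192.6205] [261 190  40   6]
yel 1394 [280.2482 212.4584] [257 198  48  30]
yel 2564 [278.4278 309.6404] [247 282  63  75]
```

View pics/w4.png

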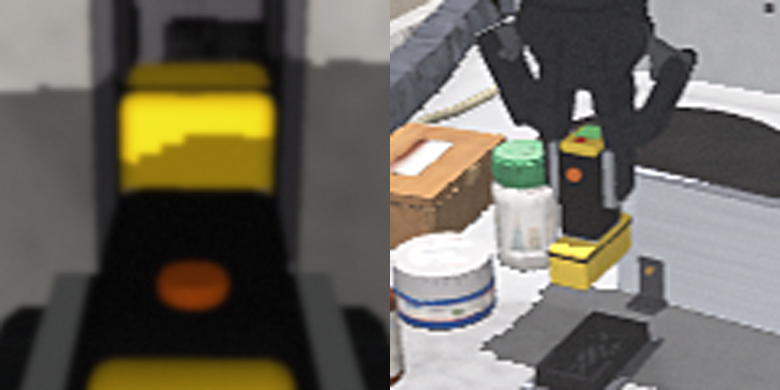

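Gauge is gripped upright and clear of the dock; head edge at row 198, columns 257–305, matches the prediction to about a pixel. Next: above the green specimen.

```bash
python3 - <<'E'
from h import *
print(go((.429,.2274,.0775),3.3))
E
```

```text
(array([ 115.5919, -202.8096,   42.8884]), np.float64(-0.026090502799974047), np.float64(3.2739094972000253))
```

Call:
{"api": "apply_moves", "payload": {"moves": [{"tx":6,"ty":-10,"tz":0,"roll":0,"fingers":10},{"tx":18,"ty":-32,"tz":0,"roll":0,"fingers":10},{"tx":34,"ty":-60,"tz":0,"roll":0,"fingers":10},{"tx":51,"ty":-90,"tz":0,"roll":0,"fingers":10},{"tx":68,"ty":-120,"tz":0,"roll":0,"fingers":10},{"tx":85,"ty":-150,"tz":0,"roll":0,"fingers":10},{"tx":100,"ty":-175,"tz":0,"roll":0,"fingers":10},{"tx":110,"ty":-193,"tz":0,"roll":0,"fingers":10},{"tx":115.5,"ty":-203,"tz":0,"roll":0,"fingers":10},{"tx":115.5,"ty":-203,"tz":0,"roll":0,"fingers":10}]}}

```text
t: 7.45
position: [0.4277, 0.2278, 0.1208]
orientation: [-2.155, -2.285, 0.001]
force: [-0.2, -0.5, -3.0]
opening: 0.317
finger_force: 59.7
```

```bash
python3 - <<'E'
from h import *
print(go((.429,.2274,.0775),3.3),observe()["position"])
E
```

```text
(array([-0.4215,  1.2558, 43.2993]), np.float64(0.061418183075545585), np.float64(3.3614181830755525)) [0.4277 0.2278 0.1208]
```

Call:
{"api": "apply_moves", "payload": {"moves": [{"tx":0,"ty":0,"tz":3,"roll":0,"fingers":10},{"tx":0,"ty":0,"tz":9,"roll":0,"fingers":10},{"tx":0,"ty":0,"tz":17,"roll":0,"fingers":10},{"tx":0,"ty":0,"tz":25,"roll":0,"fingers":10},{"tx":0,"ty":0,"tz":32,"roll":0,"fingers":10},{"tx":0,"ty":0,"tz":38,"roll":0,"fingers":10},{"tx":0,"ty":0,"tz":42,"roll":0,"fingers":10},{"tx":0,"ty":0,"tz":43,"roll":0,"fingers":10},{"tx":0,"ty":0,"tz":43,"roll":0,"fingers":10},{"tx":0,"ty":0,"tz":43,"roll":0,"fingers":10}]}}

```text
t: 8.45
position: [0.4294, 0.2274, 0.0781]
orientation: [2.157, 2.284, 0.001]
force: [-0.3, -0.6, -2.3]
opening: 0.32
finger_force: 59.6
```

Call:
{"api": "apply_moves", "payload": {"moves": [{"tx":0,"ty":0,"tz":0,"roll":0,"fingers":10},{"tx":0,"ty":0,"tz":0,"roll":0,"fingers":10},{"tx":0,"ty":0,"tz":0,"roll":0,"fingers":10},{"tx":0,"ty":0,"tz":0,"roll":0,"fingers":10},{"tx":0,"ty":0,"tz":0,"roll":0,"fingers":10},{"tx":0,"ty":0,"tz":0,"roll":0,"fingers":10},{"tx":0,"ty":0,"tz":0,"roll":0,"fingers":10},{"tx":0,"ty":0,"tz":0,"roll":0,"fingers":10},{"tx":0,"ty":0,"tz":0,"roll":0,"fingers":10},{"tx":0,"ty":0,"tz":0,"roll":0,"fingers":10}]}}

```text
t: 9.45
position: [0.4292, 0.2273, 0.0778]
orientation: [2.157, 2.284, 0.0]
force: [-0.5, 0.4, -2.5]
opening: 0.318
finger_force: 59.6
```

```bash
python3 - <<'E'
from h import *
s=observe();print(s["t"],go((.429,.2274,.0775),3.3),s["position"])
sc=camera("scene")[:,:,::-1];c=calibration("scene")
u,v=proj(c,s["position"]-[0,0,.045]).astype(int);print(u,v)
cv2.imwrite("pics/s5.png",cv2.resize(sc[v-50:v+50,u-60:u+60],None,fx=5,fy=5,interpolation=cv2.INTER_CUBIC))
E
```

```text
9.45 (array([ 0.1012, -0.2403,  0.3127]), np.float64(-0.02662954208844326), np.float64(3.2733704579115557)) [0.4292 0.2273 0.0778]
320 288
```

View pics/s5.png

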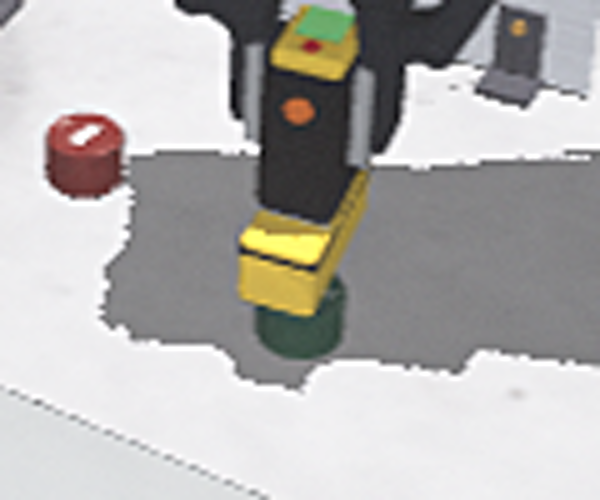

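The gauge hangs centred just above the green specimen, with a gap visible; it has been still for over 1.2 s. Now lifting.

Call:
{"api": "apply_moves", "payload": {"moves": [{"tx":0,"ty":0,"tz":0,"roll":0,"fingers":10},{"tx":0,"ty":0,"tz":0,"roll":0,"fingers":10},{"tx":0,"ty":0,"tz":-4,"roll":0,"fingers":10},{"tx":0,"ty":0,"tz":-15,"roll":0,"fingers":10},{"tx":0,"ty":0,"tz":-35,"roll":0,"fingers":10},{"tx":0,"ty":0,"tz":-60,"roll":0,"fingers":10},{"tx":0,"ty":0,"tz":-85,"roll":0,"fingers":10},{"tx":0,"ty":0,"tz":-105,"roll":0,"fingers":10},{"tx":0,"ty":0,"tz":-120,"roll":0,"fingers":10},{"tx":0,"ty":0,"tz":-125,"roll":0,"fingers":10}]}}

```text
t: 10.5
position: [0.4301, 0.2277, 0.2052]
orientation: [2.156, 2.283, 0.005]
force: [0.0, 0.4, -2.0]
opening: 0.316
finger_force: 59.7
```

```bash
python3 - <<'E'
from h import *
s=observe();print(s["position"],go((.51,-.19,.203),-27.6))
E
```

```text
[0.4301 0.2277 0.2052] (array([-421.5465,   55.8313,    1.9405]), np.float64(30.87797175924473), np.float64(3.2779717592447204))
```

Call:
{"api": "apply_moves", "payload": {"moves": [{"tx":-15,"ty":2,"tz":0,"roll":1,"fingers":10},{"tx":-50,"ty":7,"tz":0,"roll":4,"fingers":10},{"tx":-95,"ty":13,"tz":0,"roll":8,"fingers":10},{"tx":-143,"ty":19,"tz":0,"roll":11,"fingers":10},{"tx":-191,"ty":25,"tz":0,"roll":15,"fingers":10},{"tx":-239,"ty":32,"tz":0,"roll":19,"fingers":10},{"tx":-287,"ty":38,"tz":0,"roll":23,"fingers":10},{"tx":-335,"ty":44,"tz":0,"roll":26,"fingers":10},{"tx":-383,"ty":51,"tz":0,"roll":29,"fingers":10},{"tx":-421,"ty":56,"tz":0,"roll":31,"fingers":10}]}}

```text
t: 11.5
position: [0.5092, -0.1925, 0.2027]
orientation: [2.691, 1.62, -0.0]
force: [-0.2, 1.1, -1.2]
opening: 0.319
finger_force: 59.5
```

Call:
{"api": "apply_moves", "payload": {"moves": [{"tx":0,"ty":0,"tz":0,"roll":0,"fingers":10},{"tx":0,"ty":0,"tz":0,"roll":0,"fingers":10},{"tx":0,"ty":0,"tz":0,"roll":0,"fingers":10},{"tx":0,"ty":0,"tz":0,"roll":0,"fingers":10},{"tx":0,"ty":0,"tz":0,"roll":0,"fingers":10},{"tx":0,"ty":0,"tz":0,"roll":0,"fingers":10},{"tx":0,"ty":0,"tz":0,"roll":0,"fingers":10},{"tx":0,"ty":0,"tz":0,"roll":0,"fingers":10},{"tx":0,"ty":0,"tz":0,"roll":0,"fingers":10},{"tx":0,"ty":0,"tz":0,"roll":0,"fingers":10}]}}

```text
t: 12.5
position: [0.5092, -0.1898, 0.2028]
orientation: [-2.689, -1.624, 0.0]
force: [-1.2, 0.4, -2.4]
opening: 0.322
finger_force: 59.9
```

```bash
python3 - <<'E'
from h import *
s=observe();print(s["t"],s["position"],go((.5567,-.1023,.108),-27.6))
c=calibration("wrist");np.save("c6.npy",c,allow_pickle=True)
im=camera("wrist")[:,:,::-1].copy();cv2.imwrite("pics/w6.png",im)
print(proj(c,(.5567,-.1023,.051)))
cv2.imwrite("pics/w6c.png",cv2.resize(im[10:210,180:380],None,fx=3,fy=3,interpolation=cv2.INTER_CUBIC))
E
```

```text
12.5 [ 0.5092 -0.1898  0.2028] (array([99.5946,  1.3655, 94.7897]), np.float64(-0.13005211542602524), np.float64(-27.730052115426016))
[281.7995  82.0021]
```

View pics/w6c.png

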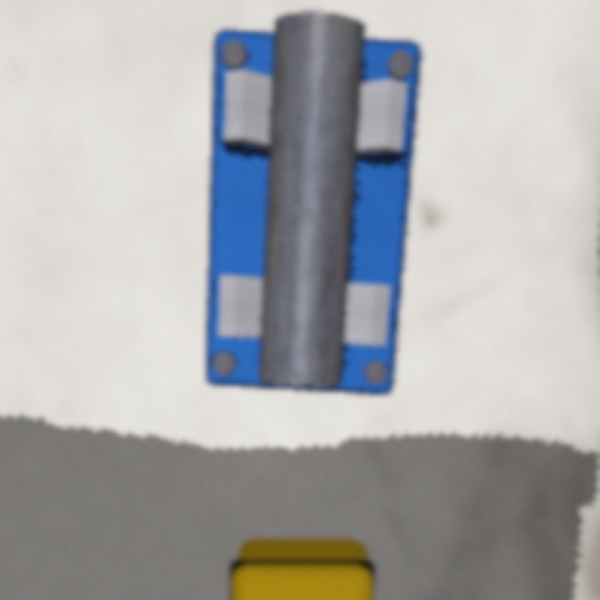

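The bar runs from about (320,18) at the far end to (301,384) at the near end in the crop. The cradle screws are at (234,54), (400,65), (376,372) and (223,363).

```bash
python3 - <<'E'
from h import *
c=np.load("c6.npy",allow_pickle=True).item()
P=lambda x,y,z:ray(c,180+x/3-.33,10+y/3-.33,z)
e=[P(276,20,.038),P(364,20,.038),P(341,386,.038),P(262,382,.038)];print(np.array(e))
a=(e[0]+e[1])/2;b=(e[2]+e[3])/2;print("bar c",(a+b)/2,"len",np.linalg.norm(a-b),"w",np.linalg.norm(e[0]-e[1]),"dir",np.degrees(np.arctan2(*(a-b)[1::-1]))-90)
for z in(.006,.01):
    s=[P(*q,z) for q in((234,54),(400,65),(376,372),(223,363))];print("plate c",np.mean(s,0));d=(s[0]+s[1]-s[2]-s[3])/2;w=(s[1]+s[2]-s[0]-s[3])/2
    print(np.linalg.norm(d),np.linalg.norm(w),np.degrees(np.arctan2(d[1],d[0]))-90)
E
```

```text
[[ 0.5737 -0.0512  0.038 ]
 [ 0.5959 -0.0629  0.038 ]
 [ 0.544  -0.1507  0.038 ]
 [ 0.5224 -0.1379  0.038 ]]
bar c [ 0.559  -0.1007  0.038 ] len 0.10134776183620872 w 0.02501099602667289 dir -30.5855459653759
plate c [ 0.5587 -0.1005  0.006 ]
0.09530570536740378 0.053018867894398324 -30.995315231664485
plate c [ 0.5585 -0.1008  0.01  ]
0.09418004299772038 0.052392658327595744 -30.99531523166442
```

Length and width match the given sizes, so the bar centre is (0.5585,-0.1008) and its yaw -30.8°. Moving above it first at safe height.

```bash
python3 - <<'E'
from h import *
print(go((.5585,-.1008,.1085),-30.8))
E
```

```text
(array([101.714 ,   2.2802,  94.2921]), np.float64(3.0731262952299403), np.float64(-27.72687370477006))
```

Call:
{"api": "apply_moves", "payload": {"moves": [{"tx":8,"ty":0,"tz":0,"roll":1,"fingers":10},{"tx":24,"ty":1,"tz":5,"roll":2,"fingers":10},{"tx":42,"ty":1,"tz":12,"roll":3,"fingers":10},{"tx":60,"ty":2,"tz":20,"roll":3,"fingers":10},{"tx":78,"ty":2,"tz":28,"roll":3,"fingers":10},{"tx":93,"ty":2,"tz":36,"roll":3,"fingers":10},{"tx":101.5,"ty":2.3,"tz":42,"roll":3,"fingers":10},{"tx":101.5,"ty":2.3,"tz":45,"roll":3,"fingers":10},{"tx":101.5,"ty":2.3,"tz":45,"roll":3,"fingers":10},{"tx":101.5,"ty":2.3,"tz":45,"roll":3,"fingers":10}]}}

```text
t: 13.55
position: [0.5583, -0.1016, 0.158]
orientation: [2.731, 1.553, -0.0]
force: [-0.1, -0.4, -2.4]
opening: 0.321
finger_force: 59.9
```

```bash
python3 - <<'E'
from h import *
print(observe()["t"],go((.5585,-.1008,.1085),-30.8))
E
```

```text
13.55 (array([ 0.8264, -0.2976, 49.5341]), np.float64(0.0386503884424485), np.float64(-30.76134961155754))
```

Call:
{"api": "apply_moves", "payload": {"moves": [{"tx":0.3,"ty":0,"tz":4,"roll":0,"fingers":10},{"tx":0.5,"ty":0,"tz":12,"roll":0,"fingers":10},{"tx":0.5,"ty":0,"tz":21,"roll":0,"fingers":10},{"tx":0.5,"ty":0,"tz":30,"roll":0,"fingers":10},{"tx":0.5,"ty":0,"tz":38,"roll":0,"fingers":10},{"tx":0.5,"ty":0,"tz":44,"roll":0,"fingers":10},{"tx":0.5,"ty":0,"tz":47,"roll":0,"fingers":10},{"tx":0.5,"ty":0,"tz":48.5,"roll":0,"fingers":10},{"tx":0.5,"ty":0,"tz":48.5,"roll":0,"fingers":10},{"tx":0.5,"ty":0,"tz":48.5,"roll":0,"fingers":10}]}}

```text
t: 14.55
position: [0.5589, -0.1006, 0.1096]
orientation: [2.73, 1.553, 0.001]
force: [-0.3, -0.9, -1.8]
opening: 0.317
finger_force: 59.9
```

Call:
{"api": "apply_moves", "payload": {"moves": [{"tx":0,"ty":0,"tz":0,"roll":0,"fingers":10},{"tx":0,"ty":0,"tz":0,"roll":0,"fingers":10},{"tx":0,"ty":0,"tz":0,"roll":0,"fingers":10},{"tx":0,"ty":0,"tz":0,"roll":0,"fingers":10},{"tx":0,"ty":0,"tz":0,"roll":0,"fingers":10},{"tx":0,"ty":0,"tz":0,"roll":0,"fingers":10},{"tx":0,"ty":0,"tz":0,"roll":0,"fingers":10},{"tx":0,"ty":0,"tz":0,"roll":0,"fingers":10},{"tx":0,"ty":0,"tz":0,"roll":0,"fingers":10},{"tx":0,"ty":0,"tz":0,"roll":0,"fingers":10}]}}

```text
t: 15.55
position: [0.5587, -0.1006, 0.1093]
orientation: [-2.731, -1.554, 0.0]
force: [-0.5, -0.1, -1.9]
opening: 0.322
finger_force: 59.9
```

```bash
python3 - <<'E'
from h import *
s=observe();print(s["t"],s["position"],s["force"],go((.5585,-.1008,.1085),-30.8))
im=camera("wrist")[:,:,::-1];cv2.imwrite("pics/w7.png",cv2.resize(im[100:300,180:380],None,fx=3,fy=3,interpolation=cv2.INTER_CUBIC))
E
```

```text
15.55 [ 0.5587 -0.1006  0.1093] [-0.524  -0.1321 -1.8973] (array([-0.2818, -0.0538,  0.777 ]), np.float64(0.07599557408678947), np.float64(-30.724004425913225))
```

View pics/w7.png

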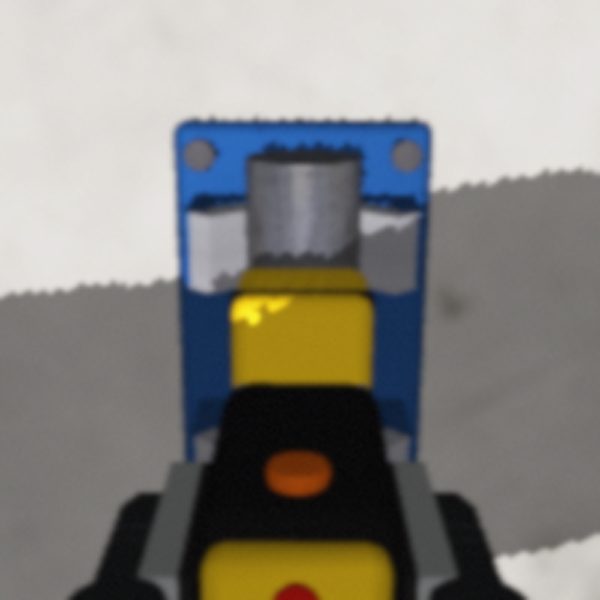

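The head is centred across the bar (head columns 231–373, bar 247–360) and parallel to it. The gauge is held still, and the height works out to about 12 mm above the bar. Handing in.

```bash
python3 -c "
from station import *
print(job_done())"
```

```text
the job is handed in; nothing more can be done
None
```

I zeroed the gauge over the green specimen, carried it over the screen, and handed the job in with it held still and upright, about 12 mm above the middle of the bar and aligned with it; no verdict came back.

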